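# Sift the radiator nuts over the catch pan

### The arm

A 7-joint arm with a two-finger parallel gripper is mounted at the origin on the work surface. World frame = base frame: x ahead of the robot, y to its left, z up, the work surface at z = 0. Lengths are in m, angles in rad, forces in N, time in s.
With the tool pointing down it reaches from about 0.4 to 0.925 m from the base axis. Payload 4.1 kg.
Tool frame: the origin (TCP) lies on the centre line of the jaws, within the pads' length; the fingertips stand 25 mm ahead of it and the grasp point (between the pads) lies 6 mm ahead of it (env.tcp_to_tips is the distance from the TCP to the fingertips, in m); z points along the fingers, y is the direction in which the jaws open and shut (so a half turn about z gives the same grasp; the last joint's range is limited). The gripper opens to 85 mm and grips with 20 to 120 N. Pads are 22 mm wide; open, the fingers measure 114 mm over their backs; the gripper's body (76 mm by 85 mm) begins 54 mm behind the grasp point. The pads swing forward as they close: fully open they stand 13 mm farther back than shut.
Start: joints at [-1.204, 0.398, 0.045, 1.537, -0.019, 1.207, -0.051], TCP at [0.292, 0.581, 0.227] pointing down, gripper open.
Joint ranges: [-2.82, 2.82], [-0.49, 2.23], [-1.37, 1.46], [0, 2.46], [-1.36, 4.5], [0.23, 2], [-2.94, 2.94]. Speed limits (rad/s): [2.57, 2.57, 3.14, 3.14, 3.14, 3.14, 3.14].

### API

Orientations are given as a 3x3 rotation matrix whose columns are the frame's x, y, z axes.
In Python, from cell import env, viewer, ticket gives the robot as it stands. The module is installed in compiled form; this text tells all that it offers.
- The arm moves only by the tool apply_moves, never from a script. Its argument "commands" is a list that holds one entry, the list of rows, each a list of 7 numbers: the shift along the tool's x, y, z in cm, then the turn, a rotation vector about the tool's x, y, z in rad, then the gripper command: -1 is fully open, 1 is shut, values between are in proportion. A call has 1 to 12 rows; each row is the pose to reach, as a shift and turn from the pose commanded when the call began, along the tool's axes at that moment; what a row does not reach only later rows make up. A row lasts 1/8 s, in which the tool goes at most 62.5 mm and 10.7 degrees, less where a joint would pass 70% of its speed; a pose out of reach is approached as far as the arm can. A call with a gripper value outside its range is refused whole. The fingers move at their own pace and stop on an object; "newtons" is the grip in N (left out, the last holds). Time passes only in rows, so rows that repeat a pose let the fingers close. It gives the time, the measured TCP pose, the force and the opening at its end, in the units of the state.
- env.read_state(): the state, without advancing time (a new reading comes with each control period).
- viewer.camera(name): name is "scene" or "top" or "wrist"; returns the picture (384x512x3 uint8, blue, green, red); there is no depth.
- viewer.get_calibration(name): a dict with "camera_matrix" (3x3 intrinsics, pixels), "R" (3x3) and "t" (3): a world point X has camera coordinates R X + t; the wrist camera has in their place "hand_eye" (4x4, takes a point from camera to tool coordinates, whose origin is the TCP and whose axes are the flange's). Camera axes: x right, y down, z forward; pixel columns grow to the right and rows downward; lengths in m; the calibration is good to about 2 mm. The wrist camera is an equidistant fisheye: a pixel r from the principal point sees the ray r / f radians off the axis. A picture is of the moment at which its call begins: read the wrist's pose just before it. get_calibration takes no time and is no camera call.
- ticket.close_job(): hands the job in, once; it reports no verdict.
The state is a dict: "t": time; "joint_positions": joint angles; "joint_vel": joint speeds; "joint_efforts": joint torques, N m; "eef_pos": TCP position; "eef_rot": TCP orientation; "ft_force": force on the tool from outside, world axes, zero at the start; "wrist_torque": the same for the moment, N m; "finger_gap": finger opening in m.
Only numpy, scipy, OpenCV 4.12 (cv2) and the standard library are available. Lean on these libraries where they do the work, as an engineer would, in place of code of your own. Each camera call takes 0.05 s, during which the arm holds its last target. There are 200 camera calls.

### The job

Carry the slotted sorting basket of mixed nuts level by its bail and set it gently on the rails of the catch pan. Keep hold of it and, riding on the rails, shake it briskly side to side, first to the left bumper and then to the right, at least twice each with a definite but never hard knock, until every small nut has dropped into the pan and only the large ones stay in the basket. Then let go and leave the basket resting near the middle of the rails, with everything else on the bench left alone.

Things in the scene. Friction and masses are not known exactly. Their poses are not given: they have to be found in the camera images.
- basket: Open-topped dark steel sorting basket (slotted sieve), loose, starting on the bench, 350 g empty. Outside 128 mm (its x) by 174 mm (its y), walls 40 mm high, 3 mm thick. Origin: centre of the underside; z up. Its floor has three solid strips and four open slots along x. The nuts start lying flat on the strips; carry it level and smoothly or they slide off and drop through early.
- basket_floor (a point): Centre of the basket floor's top face, 6 mm above the basket's origin. Strips 24 mm wide in y, centred at y = -48, 0, +48 mm; slots between and beside them 24 mm wide. The metal is oily (friction about 0.2): nuts slide off the strips only when the basket is reversed at 3 m/s2 or more, for instance in 50 mm strokes lasting 0.3 s or less.
- basket_bail (a point): Centre of the basket's fixed bail handle, 95 mm above the basket's origin: a straight bar along the basket's x, 128 mm long, 12 mm wide (y), 14 mm high, on flat uprights 24 mm wide at both ends. Take it from above at mid-length, fingers closing along the basket's y.
- pan: Catch pan fixed to the bench, dark steel, outside 150 mm (its x) by 320 mm (its y, the shaking direction). Origin: centre of the underside; z up. Inside floor 4 mm above the origin. Its long walls serve as rails for the basket, 116 mm clear between them. The basket is set down with its x and y along the pan's, over the pan's middle.
- pan_rails (a point): Point over the pan's middle at the level of the rail tops, 45 mm above the pan's origin. The rails are flat, 12 mm wide; the basket's underside rests here and slides along the pan's y. Guide lips outside the rails rise 12 mm higher and stand 144 mm apart, leaving the 128 mm basket 8 mm on either side.
- bumper_left: Sprung bumper on the pan's +y end (left seen from the robot): grey block, origin at its foot on rail level, 150 mm from the pan's middle. A screw, set differently each time and not measured, carries a black rubber pad 44 mm wide: its face stands 104 to 130 mm from the pan's middle, so the basket meets it 17 to 43 mm from the middle. Spring 3 N per mm, travel 10 mm, then solid. Feel for it slowly.
- bumper_right: The same bumper on the pan's -y end, 150 mm from the pan's middle, its own screw set independently (pad face 104 to 130 mm from the middle, 11 to 31 mm above the rails). Both are meant for light knocks of some 8 to 15 N, and must not be run into solid.
- small1: Small hex nut, bright metal, 18 mm across flats, 9 mm high, 14 g; passes the 24 mm slots. Origin: centre of its underside as it first lies.
- small2: Small hex nut, bright metal, 18 mm across flats, 9 mm high, 14 g; passes the 24 mm slots. Origin: centre of its underside as it first lies.
- small3: Small hex nut, bright metal, 18 mm across flats, 9 mm high, 14 g; passes the 24 mm slots. Origin: centre of its underside as it first lies.
- small4: Small hex nut, bright metal, 18 mm across flats, 9 mm high, 14 g; passes the 24 mm slots. Origin: centre of its underside as it first lies.
- large1: Large bright-metal coupling nut, 36 mm across flats, 30 mm high, about 50 g; too big for the slots. Origin: centre of its underside as it first lies.
- large2: Large bright-metal coupling nut, 36 mm across flats, 30 mm high, about 50 g; too big for the slots. Origin: centre of its underside as it first lies.
- large3: Large bright-metal coupling nut, 36 mm across flats, 30 mm high, about 50 g; too big for the slots. Origin: centre of its underside as it first lies.
- wrench: Wrench lying on the bench, a bystander; leave alone.
- screwdriver: Screwdriver lying on the bench, a bystander; leave alone.
- hammer: Hammer lying on the bench, a bystander; leave alone.
- radcap: Radiator cap, 54 mm across, 22 mm high, a bystander; leave alone.
Things that resemble listed ones, but are neither listed nor needed, are in the scene too. What is shaped like the large1 but pink or turquoise is not meant. Leave any red or turquoise look-alike of the large3 alone.

How it is judged:
By the outcome, as a careful person would: the job done as asked, in the order asked, and still so for the second after the job is handed in, with the robot touching nothing.
It also fails if it takes over 72 s, if anything falls off the work surface, if the arm or the gripper's body presses on something with over 40 N, if the wrist force passes 120 N, or if a joint passes its speed limit or range.

## Working session

There is one attempt and no reset: what is moved stays moved. The work goes in short steps, Python scripts to look and compute and a tool call to move; the robot and the scene stay as the last step left them, time stands still between calls to the robot, and variables do not carry over. Pictures are saved under pics/ and viewed, about 8 in all and at most 12, crops included, and the job is handed in when it is done.

Besides the shell and the picture viewer there is one more tool, called after ">>>" as name(argument=value, ...) on one line, values as JSON. apply_moves: Moves the arm, as the interface text tells. Its arguments: {"type":"object","properties":{"commands":{"type":"array","items":{"type":"array","items":{"type":"array","items":{"type":"number"}}}},"newtons":{"type":"number"}},"required":["commands"]}

```bash
mkdir -p pics; cat > h.py <<'E'
import numpy as np, cv2
from cell import env, viewer, ticket
def cal(n):
    c=viewer.get_calibration(n); return np.array(c["camera_matrix"]),np.array(c["R"]),np.array(c["t"]).ravel()
def px2w(n,u,v,z):
    K,R,t=cal(n); d=R.T@np.linalg.solve(K,[u,v,1]); o=-R.T@t
    return o+d*(z-o[2])/d[2]
def w2px(n,p):
    K,R,t=cal(n); q=K@(R@np.array(p)+t); return q[:2]/q[2]
E
python3 - <<'E'
from h import *
s=env.read_state()
for k in ("t","eef_pos","eef_rot","ft_force","finger_gap"): print(k,np.round(s[k],3).tolist())
a=viewer.camera("top");b=viewer.camera("scene")
cv2.imwrite("pics/top0.png",a);cv2.imwrite("pics/scene0.png",b)
cv2.imwrite("pics/top0v.png",cv2.resize(a,(800,600)))
for n in("top","scene"):
    K,R,t=cal(n);print(n,K.round(1).tolist(),(-R.T@t).round(3))
E
```

```text
t 0.0
eef_pos [0.292, 0.58, 0.226]
eef_rot [[-0.894, 0.449, -0.001], [0.449, 0.894, -0.002], [-0.0, -0.002, -1.0]]
ft_force [-0.096, 0.008, -0.363]
finger_gap 0.085
top [[349.6, 0.0, 252.0], [0.0, 349.6, 194.4], [0.0, 0.0, 1.0]] [ 0.403 -0.064  1.161]
scene [[478.1, 0.0, 250.3], [0.0, 478.1, 188.2], [0.0, 0.0, 1.0]] [ 1.478 -0.663  0.768]
```

View pics/top0v.png

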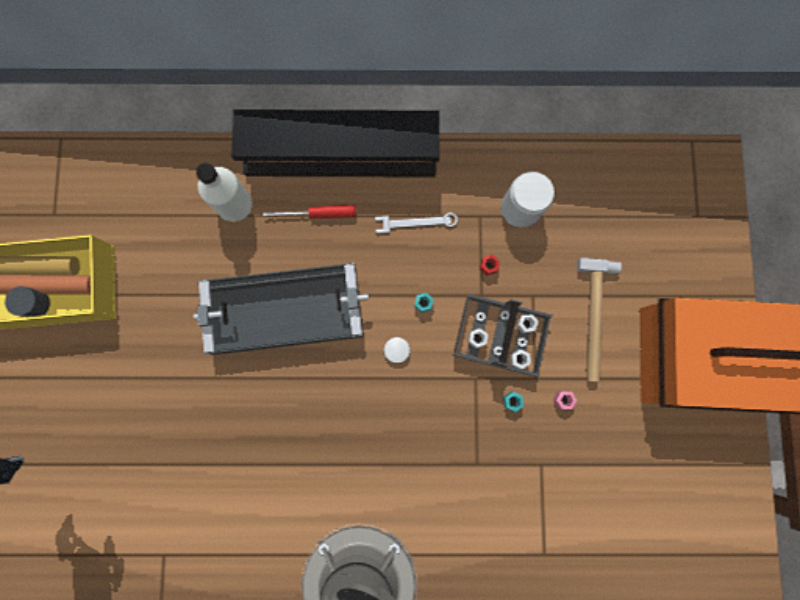

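View pics/scene0.png

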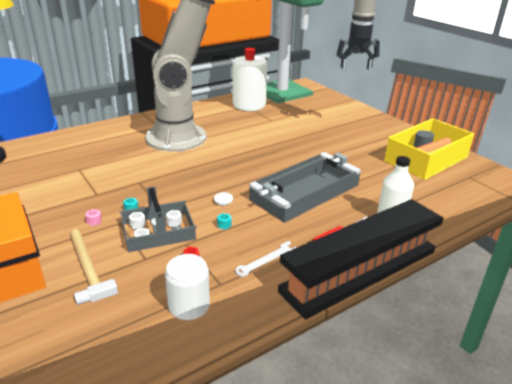

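The top view (800x600) shows the basket at (503,336) and the pan at (282,308). Look-alikes for the large nuts are turquoise at (424,302) and (514,401), red at (489,265) and pink at (566,400). The radiator cap is at (397,350). The basket is the only dark slotted box with a bail, so I choose it. The pan, at (282,308), has the bumpers. Next is a close crop.

```bash
python3 - <<'E'
from h import *
a=cv2.imread("pics/top0.png")
c1=cv2.resize(a[180:250,280:360],None,fx=5,fy=5,interpolation=cv2.INTER_CUBIC)
c2=cv2.resize(a[160:230,120:240],None,fx=5,fy=5,interpolation=cv2.INTER_CUBIC)
out=np.zeros((700,600,3),np.uint8);out[:350,:400]=c1;out[350:,:]=c2
cv2.imwrite("pics/crop.png",out)
E
```

```text
(no output)
```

View pics/crop.png

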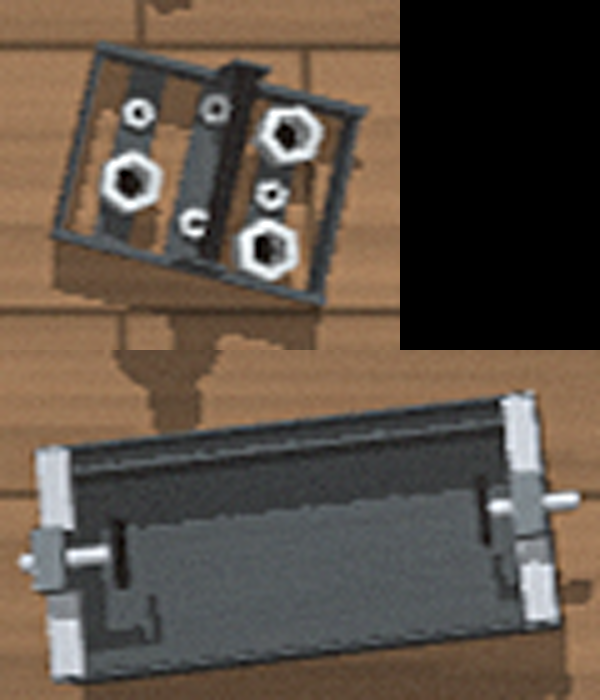

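The crop shows the basket rim corners at crop (97,43), (367,108), (322,303) and (53,237), with 3 large and 4 small nuts on the strips. The pan outline corners are at (36,450), (535,393), (560,628) and (55,683).

```bash
cat > m.py <<'E'
from h import *
def conv(P,ox,oy,z): return np.array([px2w("top",(x+.5)/5-.5+ox,(y+.5)/5-.5+oy,z)[:2] for x,y in P])
def rep(n,C):
    d=lambda i,j:np.linalg.norm(C[i]-C[j])
    print(n,"ctr",C.mean(0).round(4),"sides",[round(d(i,(i+1)%4),4) for i in range(4)],"yaw of long(-) axis",[round(float(np.degrees(np.arctan2(*(v[::-1])))),1) for v in (C[0]-C[1],C[3]-C[2],C[0]-C[3],C[1]-C[2])])
rep("basket",conv([(97,43),(367,108),(322,303),(53,237)],280,180,.04))
for z in (.045,.057,.08): rep("pan%g"%z,conv([(36,100),(535,43),(560,278),(55,333)],120,160,z))
# bail ends top z=.102
print("bail",conv([(243,65),(200,265)],280,180,.10))
print("pads face",conv([(129,203),(480,165)],120,160,.066))
print("nuts",[conv([p],280,180,.03)[0].round(3).tolist() for p in [(130,182),(290,134),(268,250)]],[conv([p],280,180,.015)[0].round(3).tolist() for p in [(138,113),(215,108),(194,223),(271,195)]])
c=viewer.get_calibration("wrist");print({k:np.round(v,4).tolist() for k,v in c.items()})
E
python3 m.py
```

```text
basket ctr [ 0.4958 -0.2935] sides [np.float64(0.1791), np.float64(0.1295), np.float64(0.1758), np.float64(0.1293)] yaw of long(-) axis [76.4, 76.3, -13.6, -15.0]
pan0.045 ctr [0.5493 0.1648] sides [np.float64(0.3247), np.float64(0.1542), np.float64(0.3224), np.float64(0.1516)] yaw of long(-) axis [96.8, 96.3, 7.4, 6.6]
pan0.057 ctr [0.5477 0.1624] sides [np.float64(0.3212), np.float64(0.1526), np.float64(0.3189), np.float64(0.15)] yaw of long(-) axis [96.8, 96.3, 7.4, 6.6]
pan0.08 ctr [0.5447 0.1577] sides [np.float64(0.3145), np.float64(0.1494), np.float64(0.3123), np.float64(0.1468)] yaw of long(-) axis [96.8, 96.3, 7.4, 6.6]
bail [[ 0.55661101 -0.3035006 ]
 [ 0.43443302 -0.27390001]]
pads face [[0.53639184 0.26605079]
 [0.56094893 0.04542466]]
nuts [[0.49, -0.244], [0.521, -0.349], [0.446, -0.332]] [[0.537, -0.252], [0.54, -0.303], [0.464, -0.288], [0.483, -0.339]]
{'camera_matrix': [[297.3186, 0.0, 253.6863], [0.0, 297.3186, 190.3254], [0.0, 0.0, 1.0]], 'hand_eye': [[0.001, -0.9484, -0.317, 0.0816], [1.0, 0.0007, 0.0011, -0.0011], [-0.0008, -0.317, 0.9484, -0.1487], [0.0, 0.0, 0.0, 1.0]]}
```

```bash
cat > plan.py <<'E'
# usage: plan.py x y z yawY(deg): shift (cm) and turn in tool axes from the present pose
import sys; from h import *
from scipy.spatial.transform import Rotation as Ro
s=env.read_state();p=np.array(s["eef_pos"]);R=np.array(s["eef_rot"])
x,y,z,w=map(float,sys.argv[1:5]);w=np.radians(w)
ya=np.array([np.cos(w),np.sin(w),0]);za=np.array([0,0,-1.]);Rd=np.stack([np.cross(ya,za),ya,za],1)
print("t",s["t"],"pos",p.round(4),"yaw",np.degrees(np.arctan2(R[1,1],R[0,1])).round(2),"F",np.round(s["ft_force"],2),"gap",round(s["finger_gap"],4))
print("shift cm",(R.T@(np.array([x,y,z])-p)*100).round(2),"turn",Ro.from_matrix(R.T@Rd).as_rotvec().round(4))
E
python3 plan.py 0.496 -0.2935 0.24 76.3; python3 plan.py 0.48 0.2 0.24 76.3
```

```text
t 0.1 pos [0.2917 0.5802 0.2261] yaw 63.32 F [ 0.1   0.4  -0.88] gap 0.0855
shift cm [-57.49 -68.89  -1.26] turn [-1.800e-03 -1.000e-04 -2.266e-01]
t 0.1 pos [0.2917 0.5802 0.2261] yaw 63.32 F [ 0.1   0.4  -0.88] gap 0.0855
shift cm [-33.9  -25.52  -1.35] turn [-1.800e-03 -1.000e-04 -2.266e-01]
```

>>> apply_moves(commands=[[[-8,-6,-1,0,0,-0.05,-1],[-16,-12,-1.3,0,0,-0.1,-1],[-25,-19,-1.3,0,0,-0.15,-1],[-34,-25.5,-1.3,0,0,-0.2266,-1],[-38,-32,-1.3,0,0,-0.2266,-1],[-42,-39,-1.3,0,0,-0.2266,-1],[-46,-46,-1.3,0,0,-0.2266,-1],[-50,-53,-1.3,0,0,-0.2266,-1],[-53,-60,-1.3,0,0,-0.2266,-1],[-55.5,-65.5,-1.3,0,0,-0.2266,-1],[-57.5,-68.9,-1.3,0,0,-0.2266,-1],[-57.5,-68.9,-1.3,0,0,-0.2266,-1]]])

```text
t: 1.6
eef_pos: [0.4837, -0.1357, 0.2397]
eef_rot: [[-0.972, 0.236, 0.0], [0.236, 0.972, 0.001], [-0.0, 0.001, -1.0]]
ft_force: [1.1, 0.1, 0.6]
finger_gap: 0.0852
```

```bash
cat >> h.py <<'E'
def wcal():
    c=viewer.get_calibration("wrist");s=env.read_state()
    T=np.eye(4);T[:3,:3]=s["eef_rot"];T[:3,3]=s["eef_pos"]
    return np.array(c["camera_matrix"]),T@np.array(c["hand_eye"])
def wpx2w(K,M,u,v,z):
    q=np.array([u-K[0,2],v-K[1,2]]);r=np.linalg.norm(q);th=r/K[0,0]
    d=M[:3,:3]@np.array([*(np.sin(th)*q/max(r,1e-9)),np.cos(th)]);o=M[:3,3]
    return o+d*(z-o[2])/d[2]
def ortho(img,K,M,z,cx,cy,w,h,yaw,s=.0005):
    "rectified view of the plane z: columns along -y', rows along -x' of the yawed frame"
    jj,ii=np.meshgrid(np.arange(int(w/s)),np.arange(int(h/s)))
    yy=w/2-jj*s;xx=h/2-ii*s;c,sn=np.cos(yaw),np.sin(yaw)
    P=np.stack([cx+c*xx-sn*yy,cy+sn*xx+c*yy,np.full_like(xx,z)],-1)
    q=(P-M[:3,3])@M[:3,:3];th=np.arctan2(np.hypot(q[...,0],q[...,1]),q[...,2]);rr=np.hypot(q[...,0],q[...,1])+1e-9
    return cv2.remap(img,(K[0,2]+K[0,0]*th*q[...,0]/rr).astype(np.float32),(K[1,2]+K[0,0]*th*q[...,1]/rr).astype(np.float32),cv2.INTER_LINEAR)
E
python3 plan.py 0.496 -0.2935 0.101 76.3
python3 - <<'E'
from h import *
K,M=wcal();im=viewer.camera("wrist");np.savez("pics/w1.npz",K=K,M=M);cv2.imwrite("pics/w1.png",im)
# planes: rim .04 and bail top .102
y=np.radians(-13.7)
a=ortho(im,K,M,.04,.496,-.2935,.24,.2,y,.0006);b=ortho(im,K,M,.102,.496,-.2935,.24,.2,y,.0006)
for o in(a,b): h,w=o.shape[:2];cv2.line(o,(w//2,0),(w//2,h),(0,255,255),1);cv2.line(o,(0,h//2),(w,h//2),(0,255,255),1)
print(a.shape)
v=np.hstack([a,b]);print(v.shape);cv2.imwrite("pics/w1v.png",v)
E
```

```text
t 1.6 pos [ 0.4837 -0.1357  0.2397] yaw 76.32 F [1.11 0.15 0.57] gap 0.0852
shift cm [ -4.92 -15.05  13.86] turn [0.0006 0.0002 0.0004]
(333, 400, 3)
(333, 800, 3)
```

View pics/w1v.png

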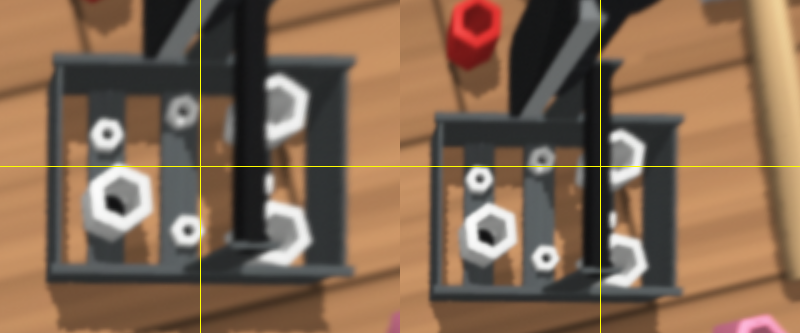

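Rectified wrist view: the rim is centred at (201,167) on its plane and the bail bar at about column 597 of 600. The basket estimate is good to 2 mm. Next I move over it and descend.

>>> apply_moves(commands=[[[-1.5,-5,0,0,0,0,-1],[-3.5,-10,0,0,0,0,-1],[-4.9,-15,0,0,0,0,-1],[-4.9,-15,3,0,0,0,-1],[-4.9,-15,6,0,0,0,-1],[-4.9,-15,8,0,0,0,-1],[-4.9,-15,8,0,0,0,-1]]])

```text
t: 2.52
eef_pos: [0.4948, -0.2901, 0.1579]
eef_rot: [[-0.972, 0.237, -0.004], [0.237, 0.972, 0.002], [0.004, 0.001, -1.0]]
ft_force: [0.7, -0.8, 0.6]
finger_gap: 0.0855
```

```bash
python3 plan.py 0.496 -0.2925 0.101 76.3
```

```text
t 2.525 pos [ 0.4948 -0.2901  0.1579] yaw 76.3 F [ 0.7  -0.77  0.56] gap 0.0855
shift cm [-0.2  -0.21  5.69] turn [ 0.0009 -0.0045  0.0001]
```

>>> apply_moves(commands=[[[-0.2,-0.2,2.0,0,0,0,-0.5],[-0.2,-0.2,4.0,0,0,0,0],[-0.2,-0.2,5.3,0,0,0,0.3],[-0.2,-0.2,5.7,0,0,0,0.5],[-0.2,-0.2,5.7,0,0,0,0.58],[-0.2,-0.2,5.7,0,0,0,0.62],[-0.2,-0.2,5.7,0,0,0,0.66],[-0.2,-0.2,5.7,0,0,0,0.7],[-0.2,-0.2,5.7,0,0,0,0.74],[-0.2,-0.2,5.7,0,0,0,0.8],[-0.2,-0.2,5.7,0,0,0,1],[-0.2,-0.2,5.7,0,0,0,1]]], newtons=50)

```text
t: 4.03
eef_pos: [0.4975, -0.2937, 0.1027]
eef_rot: [[-0.972, 0.237, -0.0], [0.237, 0.972, 0.0], [0.0, 0.0, -1.0]]
ft_force: [-0.5, -0.1, -0.0]
finger_gap: -0.0
```

```bash
python3 plan.py 0.496 -0.2925 0.101 76.3; python3 - <<'E'
from h import *
K,M=wcal();im=viewer.camera("wrist");np.savez("pics/w2.npz",K=K,M=M);cv2.imwrite("pics/w2.png",im)
t=viewer.camera("top");cv2.imwrite("pics/top2.png",t)
c=cv2.resize(t[180:250,270:370],None,fx=4,fy=4,interpolation=cv2.INTER_CUBIC)
v=np.zeros((384,800,3),np.uint8);v[:300,:400]=cv2.resize(im,(400,300));v[:280,400:]=c
cv2.imwrite("pics/w2v.png",v)
E
```

```text
t 4.025 pos [ 0.4975 -0.2937  0.1027] yaw 76.3 F [-0.48 -0.1  -0.01] gap -0.0
shift cm [0.18 0.08 0.17] turn [ 0.0001 -0.     -0.    ]
```

View pics/w2v.png

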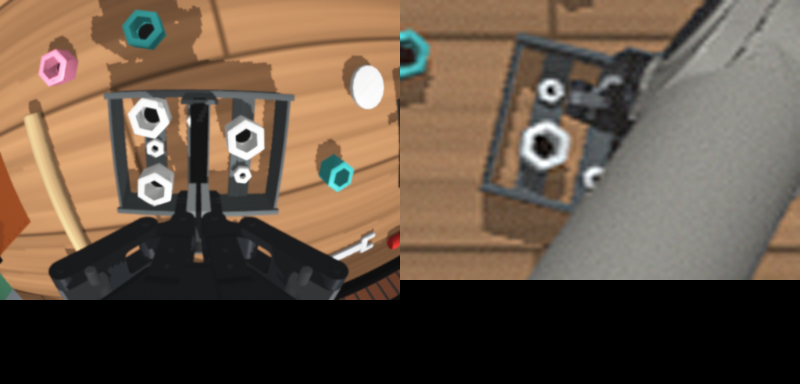

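The fingers read fully shut. I'll zoom in on them before doing anything.

```bash
python3 - <<'E'
from h import *
im=cv2.imread("pics/w2.png")
cv2.imwrite("pics/w2z.png",cv2.resize(im[100:320,130:390],None,fx=2.6,fy=2.6,interpolation=cv2.INTER_CUBIC))
b=cv2.imread("pics/scene0.png")
d=np.load("pics/w2.npz")
E
```

```text
(no output)
```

View pics/w2z.png

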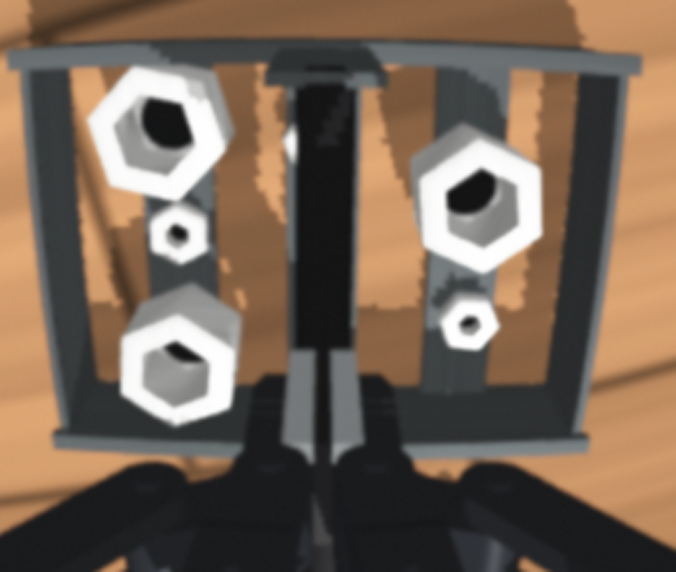

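```bash
python3 - <<'E'
from h import *
d=np.load("pics/w2.npz");K,M=d["K"],d["M"]
print(env.tcp_to_tips, env.read_state()["joint_efforts"])
def wp(p):
    q=M[:3,:3].T@(np.array(p)-M[:3,3]);r=np.hypot(q[0],q[1]);th=np.arctan2(r,q[2]);u=K[:2,2]+K[0,0]*th*q[:2]/r
    return ((u-[130,100])*2.6).round(0)
for z in(.10,.09,.0777,.06): print(z,wp([.4975,-.2937,z]))
print("bail near end top",wp([.435,-.2787,.102]),"far", wp([.558,-.3085,.102]))
# width of bail at px rows
c=np.array([.4958-.03*.971,-.2935+.03*.237]);n=np.array([.237,.971])
for z in (.102,.088): print(wp([*(c+n*.006),z]),wp([*(c-n*.006),z]))
K2,M2=wcal()
print(viewer.get_calibration("wrist").keys())
E
```

```text
0.025 [ 1.11208190e-04 -4.04451871e+01  6.97006032e+00 -2.07114029e+01
  9.79965931e-03  1.27048097e-03 -5.87975109e-06]
0.1 [326. 368.]
0.09 [325. 348.]
0.0777 [325. 326.]
0.06 [325. 298.]
bail near end top [325.  76.] far [325. 578.]
[355. 236.] [296. 235.]
[352. 215.] [298. 215.]
dict_keys(['camera_matrix', 'hand_eye'])
```

```bash
python3 - <<'E'
from h import *
d=np.load("pics/w2.npz");K,M=d["K"],d["M"]
def wp(p):
    q=M[:3,:3].T@(np.array(p)-M[:3,3]);r=np.hypot(q[0],q[1]);th=np.arctan2(r,q[2]);u=K[:2,2]+K[0,0]*th*q[:2]/r
    return ((u-[130,100])*2.6).round(0)
for dx in (.011,0):
  for z in(.13,.12,.11,.10,.09,.0777): print(dx,z,wp([.4975-.972*dx,-.2937+.237*dx,z]),wp([.4975-.972*dx+.237*.006,-.2937+.237*dx+.972*.006,z])[0])
t=viewer.camera("scene");cv2.imwrite("pics/scene2.png",t)
cv2.imwrite("pics/scene2v.png",cv2.resize(t[130:270,80:260],None,fx=4,fy=4,interpolation=cv2.INTER_CUBIC))
E
```

```text
0.011 0.13 [327. 393.] 360.0
0.011 0.12 [326. 367.] 358.0
0.011 0.11 [326. 344.] 356.0
0.011 0.1 [326. 323.] 354.0
0.011 0.09 [326. 305.] 352.0
0.011 0.0777 [325. 285.] 350.0
0 0.13 [327. 444.] 359.0
0 0.12 [326. 416.] 356.0
0 0.11 [326. 391.] 355.0
0 0.1 [326. 368.] 353.0
0 0.09 [325. 348.] 351.0
0 0.0777 [325. 326.] 349.0
```

View pics/scene2v.png

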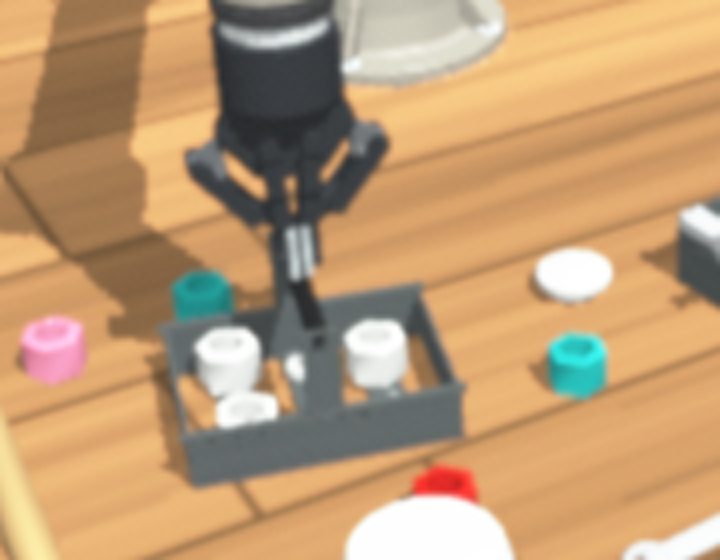

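The scene view shows the fingers shut above the bail, with their tips just at its top edge and about 25 mm short of where I expected. The basket and nuts are undisturbed. I'll lift a little, open, and descend about 25 mm lower while watching the force.

>>> apply_moves(commands=[[[0.15,0,-1.0,0,0,0,1],[0.15,0,-1.0,0,0,0,-0.5],[0.15,0,-1.0,0,0,0,-0.5],[0.15,0,-1.0,0,0,0,-0.5],[0.15,0,-1.0,0,0,0,-0.5]]])

```text
t: 4.8
eef_pos: [0.496, -0.2933, 0.1126]
eef_rot: [[-0.972, 0.237, -0.0], [0.237, 0.972, 0.0], [0.0, 0.0, -1.0]]
ft_force: [0.5, 0.2, 0.6]
finger_gap: 0.0643
```

>>> apply_moves(commands=[[[0,0,1.0,0,0,0,-0.5],[0,0,1.5,0,0,0,-0.5],[0,0,2.0,0,0,0,-0.5],[0,0,2.5,0,0,0,-0.5],[0,0,2.5,0,0,0,-0.5]]])

```text
t: 5.42
eef_pos: [0.4958, -0.2932, 0.0872]
eef_rot: [[-0.972, 0.237, -0.001], [0.237, 0.972, 0.0], [0.001, 0.0, -1.0]]
ft_force: [0.2, 0.8, 0.4]
finger_gap: 0.0643
```

```bash
python3 - <<'E'
from h import *
s=env.read_state();print(s["eef_pos"],s["finger_gap"],s["ft_force"])
K,M=wcal();im=viewer.camera("wrist");np.savez("pics/w3.npz",K=K,M=M);cv2.imwrite("pics/w3.png",im)
a=cv2.resize(im[100:320,130:390],None,fx=1.5,fy=1.5,interpolation=cv2.INTER_CUBIC)
t=viewer.camera("scene");b=cv2.resize(t[130:240,80:260],None,fx=2.2,fy=3,interpolation=cv2.INTER_CUBIC)
h=330;cv2.imwrite("pics/v3.png",np.hstack([a[:h],b[:h]]))
E
```

```text
[ 0.49581071 -0.2932391   0.08724836] 0.0642789781316521 [0.18852794 0.82297945 0.42845783]
```

View pics/v3.png

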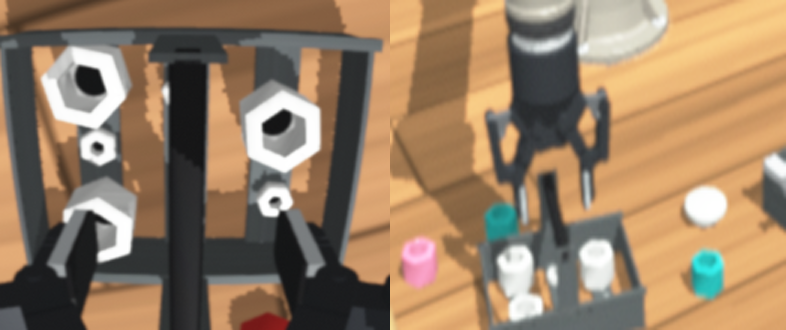

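The fingers now straddle the bail but are still shallow. I'll go 8 mm lower and close gently.

>>> apply_moves(commands=[[[0,0,0.4,0,0,0,-0.3],[0,0,0.8,0,0,0,0],[0,0,0.8,0,0,0,0.3],[0,0,0.8,0,0,0,0.45],[0,0,0.8,0,0,0,0.55],[0,0,0.8,0,0,0,0.6],[0,0,0.8,0,0,0,0.64],[0,0,0.8,0,0,0,0.68],[0,0,0.8,0,0,0,0.72],[0,0,0.8,0,0,0,0.8],[0,0,0.8,0,0,0,1],[0,0,0.8,0,0,0,1]]], newtons=60)

```text
t: 7.02
eef_pos: [0.4962, -0.2934, 0.0799]
eef_rot: [[-0.972, 0.237, 0.0], [0.237, 0.972, 0.0], [-0.0, 0.0, -1.0]]
ft_force: [0.1, 0.8, 2.1]
finger_gap: 0.0105
```

```bash
python3 plan.py 0.496 -0.2925 0.101 76.3; python3 - <<'E'
from h import *
im=viewer.camera("wrist");cv2.imwrite("pics/w4.png",im)
cv2.imwrite("pics/w4v.png",cv2.resize(im[80:320,110:410],None,fx=2,fy=2,interpolation=cv2.INTER_CUBIC))
E
```

```text
t 7.025 pos [ 0.4962 -0.2934  0.0799] yaw 76.29 F [0.07 0.83 2.11] gap 0.0105
shift cm [ 0.04  0.09 -2.11] turn [ 0.0002  0.0002 -0.0001]
```

View pics/w4v.png

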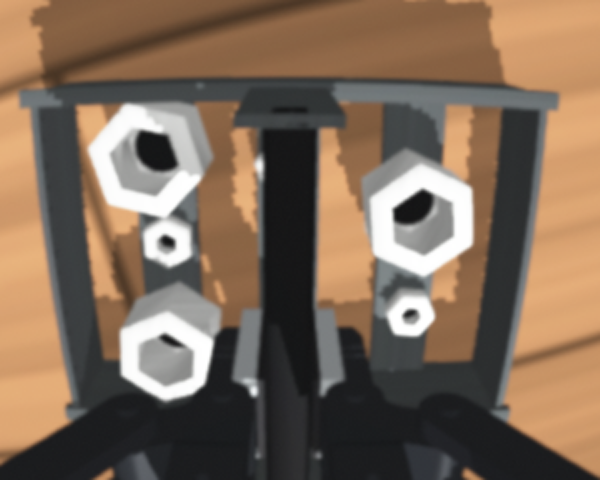

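The bail is held at 10.5 mm, both pads on it. I lift smoothly, ending the call still in motion so I can see whether rows run on continuously.

>>> apply_moves(commands=[[[0,0,-0.1,0,0,0,1],[0,0,-0.4,0,0,0,1],[0,0,-0.9,0,0,0,1],[0,0,-1.7,0,0,0,1],[0,0,-2.7,0,0,0,1],[0,0,-3.8,0,0,0,1],[0,0,-5.0,0,0,0,1],[0,0,-6.2,0,0,0,1],[0,0,-7.4,0,0,0,1]]])

```text
t: 8.2
eef_pos: [0.4961, -0.2934, 0.1547]
eef_rot: [[-0.972, 0.237, 0.0], [0.237, 0.972, 0.0], [-0.0, 0.0, -1.0]]
ft_force: [0.8, -0.1, -5.0]
finger_gap: 0.0103
```

```bash
python3 -c "
from h import *
s=env.read_state();print(s['t'],s['joint_vel'],s['eef_pos'],s['ft_force'],s['wrist_torque'],s['finger_gap'])"
```

```text
8.2 [-0.04854277 -0.10964037  0.04723438 -0.09082979  0.0815268   0.18628803
 -0.06920264] [ 0.49612212 -0.29340244  0.15466953] [ 0.76233941 -0.14545632 -4.95128971] [-0.03748869 -0.00359075  0.0028681 ] 0.010329773489807965
```

```bash
python3 plan.py 0.5486 0.1575 0.20 96.5; python3 - <<'E'
import numpy as np
t=np.arange(1,31)/30;s=10*t**3-15*t**4+6*t**5;print(s.round(3).tolist())
E
```

```text
t 8.2 pos [ 0.4961 -0.2934  0.1547] yaw 76.29 F [ 0.76 -0.15 -4.95] gap 0.0103
shift cm [ 5.58 45.05 -4.53] turn [ 1.000e-04  3.000e-04 -3.527e-01]
[0.0, 0.003, 0.009, 0.019, 0.035, 0.058, 0.087, 0.122, 0.163, 0.21, 0.262, 0.317, 0.376, 0.438, 0.5, 0.562, 0.624, 0.683, 0.738, 0.79, 0.837, 0.878, 0.913, 0.942, 0.965, 0.981, 0.991, 0.997, 1.0, 1.0]
```

>>> apply_moves(commands=[[[0,0,-1.0,0,0,0,1],[0,0.15,-1.9,0,0,0,1],[0.05,0.4,-2.7,0,0,0,1],[0.1,0.9,-3.3,0,0,0,1],[0.2,1.6,-3.8,0,0,0,1],[0.3,2.6,-4.1,0,0,0,1],[0.5,3.9,-4.3,0,0,0,1],[0.7,5.5,-4.4,0,0,0,1],[0.9,7.35,-4.5,0,0,0,1],[1.2,9.45,-4.5,0,0,0,1],[1.5,11.8,-4.5,0,0,0,1],[1.8,14.3,-4.5,0,0,0,1]]])

```text
t: 9.7
eef_pos: [0.5124, -0.1484, 0.1987]
eef_rot: [[-0.972, 0.236, -0.0], [0.236, 0.972, 0.0], [0.0, 0.0, -1.0]]
ft_force: [0.2, 0.3, -4.4]
finger_gap: 0.0108
```

>>> apply_moves(commands=[[[0.3,2.6,0,0,0,0,1],[0.65,5.4,0,0,0,0,1],[1.0,8.2,0,0,0,0,1],[1.35,11.0,0,0,0,0,1],[1.7,13.7,0,0,0,0,1],[2.0,16.3,0,0,0,0,1],[2.3,18.7,0,0,0,0,1],[2.6,20.9,0,0,0,0,1],[2.9,22.9,0,0,0,0,1],[3.1,24.7,0,0,0,0,1],[3.3,26.2,0,0,0,0,1],[3.45,27.5,0,0,0,0,1]]])

```text
t: 11.2
eef_pos: [0.5442, 0.1259, 0.1987]
eef_rot: [[-0.972, 0.237, -0.0], [0.237, 0.972, -0.0], [-0.0, -0.0, -1.0]]
ft_force: [0.4, 0.4, -5.3]
finger_gap: 0.0102
```

>>> apply_moves(commands=[[[0.1,1.1,0,0,0,-0.01,1],[0.2,1.9,0,0,0,-0.03,1],[0.25,2.5,0,0,0,-0.07,1],[0.3,2.9,0,0,0,-0.12,1],[0.3,3.1,0,0,0,-0.17,1],[0.3,3.2,0,0,0,-0.22,1],[0.3,3.2,0,0,0,-0.27,1],[0.3,3.2,0,0,0,-0.31,1],[0.3,3.2,0,0,0,-0.34,1],[0.3,3.2,0,0,0,-0.353,1],[0.3,3.2,0,0,0,-0.353,1],[0.3,3.2,0,0,0,-0.353,1]]])

```text
t: 12.7
eef_pos: [0.5488, 0.157, 0.1988]
eef_rot: [[-0.994, -0.114, 0.0], [-0.114, 0.994, 0.0], [-0.0, 0.0, -1.0]]
ft_force: [-0.4, -0.3, -5.9]
finger_gap: 0.0105
```

```bash
python3 plan.py 0.5486 0.1575 0.15 96.5; python3 - <<'E'
from h import *
K,M=wcal();im=viewer.camera("wrist");np.savez("pics/w5.npz",K=K,M=M);cv2.imwrite("pics/w5.png",im)
t=viewer.camera("scene");cv2.imwrite("pics/scene5.png",t)
v=np.zeros((600,800,3),np.uint8);v[:384,:512]=im
b=cv2.resize(t[110:230,220:380],None,fx=1.75,fy=1.75,interpolation=cv2.INTER_CUBIC);v[384:594,:280]=b
tt=viewer.camera("top");b=cv2.resize(tt[150:240,110:250],None,fx=2.2,fy=2.2);v[384:582,290:598]=b
cv2.imwrite("pics/v5.png",v)
E
```

```text
t 12.7 pos [0.5488 0.157  0.1988] yaw 96.52 F [-0.4  -0.27 -5.94] gap 0.0105
shift cm [0.01 0.05 4.88] turn [0.0001 0.0001 0.0004]
```

View pics/v5.png

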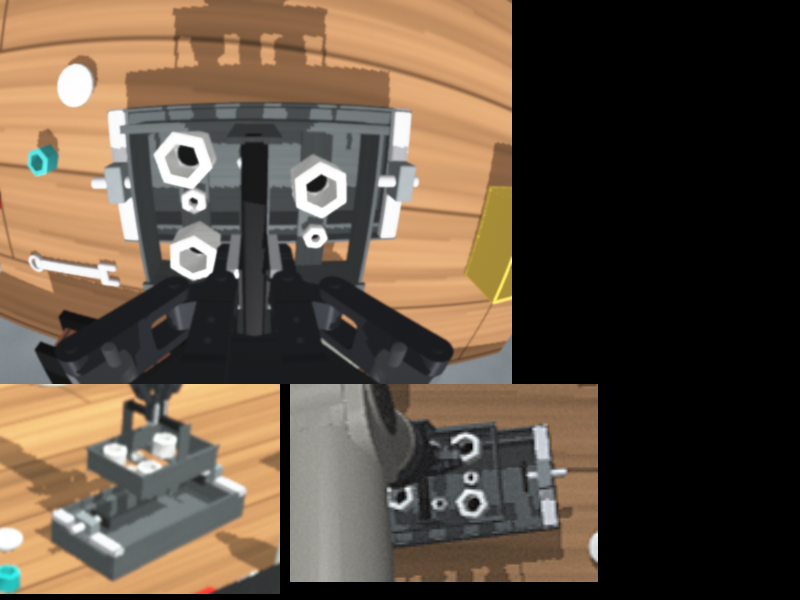

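View: the basket hangs level over the pan with the nuts still on the strips. The bumper rods show at wrist pixels (98,183) and (417,182), which I use to check the pan's position.

```bash
python3 - <<'E'
from h import *
d=np.load("pics/w5.npz");K,M=d["K"],d["M"]
y=np.array([np.cos(np.radians(96.5)),np.sin(np.radians(96.5))]);x=np.array([y[1],-y[0]]);c=np.array([.548,.1625])
for n,z,P in (("rods",.066,[(98,183),(417,182)]),("near lip corners",.057,[(107,110),(411,110)]),("post lower ends",.06,[(133,240),(383,239)]) ):
    for p in P:
        w=wpx2w(K,M,*p,z)[:2];print(n,p,"pan x,y mm",((w-c)@x*1000).round(1),((w-c)@y*1000).round(1))
E
```

```text
rods (98, 183) pan x,y mm 3.9 -176.0
rods (417, 182) pan x,y mm 2.3 173.8
near lip corners (107, 110) pan x,y mm -73.4 -160.0
near lip corners (411, 110) pan x,y mm -75.0 160.9
post lower ends (133, 240) pan x,y mm 75.1 -146.1
post lower ends (383, 239) pan x,y mm 74.1 145.1
```

The pan pose is confirmed to about 1 mm. I lower the basket.

>>> apply_moves(commands=[[[0,0,0.2,0,0,0,1],[0,0,0.7,0,0,0,1],[0,0,1.4,0,0,0,1],[0,0,2.2,0,0,0,1],[0,0,3.1,0,0,0,1],[0,0,4.0,0,0,0,1],[0,0,4.9,0,0,0,1],[0,0,5.7,0,0,0,1],[0,0,6.3,0,0,0,1],[0,0,6.7,0,0,0,1],[0,0,6.9,0,0,0,1],[0,0,7.0,0,0,0,1]]])

```text
t: 14.35
eef_pos: [0.5489, 0.157, 0.1289]
eef_rot: [[-0.994, -0.114, 0.0], [-0.114, 0.994, 0.0], [-0.0, 0.0, -1.0]]
ft_force: [0.2, -1.3, -5.5]
finger_gap: 0.0104
```

>>> apply_moves(commands=[[[0,0,0.08,0,0,0,1],[0,0,0.16,0,0,0,1],[0,0,0.24,0,0,0,1],[0,0,0.3,0,0,0,1],[0,0,0.34,0,0,0,1],[0,0,0.34,0,0,0,1]]])

```text
t: 15.1
eef_pos: [0.5488, 0.1569, 0.1254]
eef_rot: [[-0.994, -0.114, 0.0], [-0.114, 0.994, 0.0], [-0.0, 0.0, -1.0]]
ft_force: [-0.6, 0.2, -5.6]
finger_gap: 0.0105
```

>>> apply_moves(commands=[[[0,0,0.04,0,0,0,1],[0,0,0.08,0,0,0,1],[0,0,0.08,0,0,0,1]]])

```text
t: 15.48
eef_pos: [0.5491, 0.157, 0.125]
eef_rot: [[-0.994, -0.114, 0.001], [-0.114, 0.994, 0.0], [-0.001, 0.0, -1.0]]
ft_force: [-0.5, 0.2, -2.3]
finger_gap: 0.0105
```

>>> apply_moves(commands=[[[0,0,0.03,0,0,0,1],[0,0,0.06,0,0,0,1],[0,0,0.06,0,0,0,1]]])

```text
t: 15.85
eef_pos: [0.5494, 0.1571, 0.1249]
eef_rot: [[-0.994, -0.114, 0.001], [-0.114, 0.994, 0.001], [-0.001, 0.001, -1.0]]
ft_force: [-2.1, -0.3, 6.0]
finger_gap: 0.0108
```

Contact on the rails. I back off slightly to a light load and feel toward the left.

>>> apply_moves(commands=[[[0,0,-0.04,0,0,0,1],[0,0.2,-0.04,0,0,0,1],[0,0.5,-0.04,0,0,0,1],[0,0.8,-0.04,0,0,0,1],[0,1.1,-0.04,0,0,0,1],[0,1.4,-0.04,0,0,0,1],[0,1.7,-0.04,0,0,0,1],[0,1.85,-0.04,0,0,0,1]]])

```text
t: 16.85
eef_pos: [0.5476, 0.1753, 0.1249]
eef_rot: [[-0.994, -0.114, 0.002], [-0.114, 0.994, -0.0], [-0.002, -0.0, -1.0]]
ft_force: [0.5, -1.5, 5.3]
finger_gap: 0.0106
```

>>> apply_moves(commands=[[[0,0.1,0,0,0,0,1],[0,0.2,0,0,0,0,1],[0,0.3,0,0,0,0,1]]])

```text
t: 17.23
eef_pos: [0.5472, 0.1781, 0.1249]
eef_rot: [[-0.994, -0.113, 0.002], [-0.113, 0.994, -0.0], [-0.002, -0.0, -1.0]]
ft_force: [0.2, -1.8, 4.8]
finger_gap: 0.0103
```

>>> apply_moves(commands=[[[0,0.1,0,0,0,0,1],[0,0.2,0,0,0,0,1]]])

```text
t: 17.48
eef_pos: [0.547, 0.1801, 0.1249]
eef_rot: [[-0.994, -0.113, 0.002], [-0.113, 0.994, -0.0], [-0.002, -0.0, -1.0]]
ft_force: [0.4, -1.7, 4.3]
finger_gap: 0.0109
```

>>> apply_moves(commands=[[[0,0.1,-0.02,0,0,0,1],[0,0.2,-0.02,0,0,0,1]]])

```text
t: 17.73
eef_pos: [0.5465, 0.1822, 0.1249]
eef_rot: [[-0.994, -0.113, 0.001], [-0.113, 0.994, 0.0], [-0.001, -0.0, -1.0]]
ft_force: [1.0, -2.1, 6.5]
finger_gap: 0.0104
```

>>> apply_moves(commands=[[[0,0.1,0,0,0,0,1],[0,0.2,0,0,0,0,1]]])

```text
t: 17.98
eef_pos: [0.5463, 0.1834, 0.1249]
eef_rot: [[-0.994, -0.113, 0.001], [-0.113, 0.994, -0.001], [-0.001, -0.001, -1.0]]
ft_force: [-0.4, -3.3, 4.5]
finger_gap: 0.0106
```

>>> apply_moves(commands=[[[0,0.1,0,0,0,0,1],[0,0.2,0,0,0,0,1]]])

```text
t: 18.23
eef_pos: [0.5462, 0.1841, 0.1249]
eef_rot: [[-0.994, -0.113, 0.001], [-0.113, 0.994, -0.003], [-0.001, -0.003, -1.0]]
ft_force: [0.2, -5.4, 5.8]
finger_gap: 0.0106
```

Left contact is at about pan y = +20.6 mm. Now I feel for the right.

>>> apply_moves(commands=[[[0,-0.3,-0.04,0,0,0,1],[0,-0.7,-0.04,0,0,0,1],[0,-1.1,-0.04,0,0,0,1],[0,-1.5,-0.04,0,0,0,1],[0,-1.9,-0.04,0,0,0,1],[0,-2.3,-0.04,0,0,0,1],[0,-2.7,-0.04,0,0,0,1],[0,-3.1,-0.04,0,0,0,1],[0,-3.5,-0.04,0,0,0,1],[0,-3.8,-0.04,0,0,0,1],[0,-4.0,-0.04,0,0,0,1],[0,-4.1,-0.04,0,0,0,1]]])

```text
t: 19.73
eef_pos: [0.5501, 0.1454, 0.1249]
eef_rot: [[-0.994, -0.114, -0.0], [-0.114, 0.994, 0.0], [0.0, 0.0, -1.0]]
ft_force: [-0.9, 1.2, 3.5]
finger_gap: 0.0108
```

>>> apply_moves(commands=[[[0,-0.13,0,0,0,0,1],[0,-0.26,0,0,0,0,1],[0,-0.4,0,0,0,0,1]]])

```text
t: 20.1
eef_pos: [0.5505, 0.1415, 0.125]
eef_rot: [[-0.994, -0.114, 0.0], [-0.114, 0.994, 0.0], [-0.0, 0.0, -1.0]]
ft_force: [-0.2, 0.4, 2.7]
finger_gap: 0.0108
```

>>> apply_moves(commands=[[[0,-0.1,0,0,0,0,1],[0,-0.2,0,0,0,0,1],[0,-0.3,0,0,0,0,1]]])

```text
t: 20.48
eef_pos: [0.5508, 0.1385, 0.125]
eef_rot: [[-0.994, -0.114, -0.0], [-0.114, 0.994, 0.0], [0.0, 0.0, -1.0]]
ft_force: [0.1, 1.7, 3.1]
finger_gap: 0.0106
```

>>> apply_moves(commands=[[[0,-0.13,0,0,0,0,1],[0,-0.26,0,0,0,0,1],[0,-0.4,0,0,0,0,1]]])

```text
t: 20.85
eef_pos: [0.5513, 0.1345, 0.1249]
eef_rot: [[-0.994, -0.114, -0.0], [-0.114, 0.994, 0.0], [0.0, 0.0, -1.0]]
ft_force: [-0.1, 1.6, 0.7]
finger_gap: 0.0105
```

>>> apply_moves(commands=[[[0,-0.1,0,0,0,0,1],[0,-0.2,0,0,0,0,1]]])

```text
t: 21.1
eef_pos: [0.5515, 0.1328, 0.1249]
eef_rot: [[-0.994, -0.114, -0.0], [-0.114, 0.994, 0.0], [0.0, 0.0, -1.0]]
ft_force: [0.2, 2.1, 2.1]
finger_gap: 0.0102
```

>>> apply_moves(commands=[[[0,-0.1,0,0,0,0,1],[0,-0.2,0,0,0,0,1]]])

```text
t: 21.35
eef_pos: [0.5515, 0.1319, 0.125]
eef_rot: [[-0.993, -0.114, -0.0], [-0.114, 0.993, 0.002], [0.0, 0.002, -1.0]]
ft_force: [-1.3, 5.3, 0.9]
finger_gap: 0.0105
```

Right contact is at about pan y = -29.8 mm. I start shaking, one stroke per call so I can read the force at each end. The first stroke to the left is moderate.

>>> apply_moves(commands=[[[0,1.8,0,0,0,0,1],[0,3.8,0,0,0,0,1],[0,5.6,0,0,0,0,1]]])

```text
t: 21.72
eef_pos: [0.5455, 0.1869, 0.125]
eef_rot: [[-0.993, -0.115, 0.001], [-0.115, 0.993, -0.002], [-0.0, -0.002, -1.0]]
ft_force: [1.7, -10.5, 7.3]
finger_gap: 0.0105
```

>>> apply_moves(commands=[[[0,-3.6,0,0,0,0,1],[0,-5.5,0,0,0,0,1]]])

```text
t: 21.98
eef_pos: [0.5516, 0.1316, 0.125]
eef_rot: [[-0.994, -0.114, -0.0], [-0.114, 0.994, 0.0], [-0.0, 0.0, -1.0]]
ft_force: [-1.0, 5.0, 2.1]
finger_gap: 0.0103
```

>>> apply_moves(commands=[[[0,3.6,0,0,0,0,1],[0,5.5,0,0,0,0,1]]])

```text
t: 22.22
eef_pos: [0.5454, 0.1872, 0.125]
eef_rot: [[-0.993, -0.116, 0.0], [-0.116, 0.993, -0.001], [-0.0, -0.001, -1.0]]
ft_force: [2.1, -11.3, 8.3]
finger_gap: 0.0102
```

>>> apply_moves(commands=[[[0,-3.7,0,0,0,0,1],[0,-5.8,0,0,0,0,1]]])

```text
t: 22.48
eef_pos: [0.5519, 0.1291, 0.1251]
eef_rot: [[-0.993, -0.114, -0.0], [-0.114, 0.993, 0.001], [0.0, 0.001, -1.0]]
ft_force: [-2.8, 9.7, 6.5]
finger_gap: 0.0107
```

>>> apply_moves(commands=[[[0,3.7,0,0,0,0,1],[0,5.75,0,0,0,0,1]]])

```text
t: 22.72
eef_pos: [0.5454, 0.1872, 0.1251]
eef_rot: [[-0.993, -0.117, 0.0], [-0.117, 0.993, -0.001], [-0.0, -0.001, -1.0]]
ft_force: [2.0, -11.3, 8.5]
finger_gap: 0.0109
```

>>> apply_moves(commands=[[[0,-3.8,0,0,0,0,1],[0,-5.8,0,0,0,0,1]]])

```text
t: 22.98
eef_pos: [0.5519, 0.1285, 0.1251]
eef_rot: [[-0.994, -0.113, -0.0], [-0.113, 0.994, 0.002], [0.0, 0.002, -1.0]]
ft_force: [-3.0, 12.4, 8.2]
finger_gap: 0.0107
```

Knocks read about 10–12 N on both sides. Two more cycles, then back to the middle for a look.

>>> apply_moves(commands=[[[0,3.8,0,0,0,0,1],[0,5.75,0,0,0,0,1],[0,2.0,0,0,0,0,1],[0,0.05,0,0,0,0,1],[0,3.8,0,0,0,0,1],[0,5.75,0,0,0,0,1],[0,2.0,0,0,0,0,1],[0,0.05,0,0,0,0,1],[0,1.5,0,0,0,0,1],[0,2.8,0,0,0,0,1],[0,3.5,0,0,0,0,1],[0,3.5,0,0,0,0,1]]])

```text
t: 24.48
eef_pos: [0.5479, 0.1649, 0.125]
eef_rot: [[-0.993, -0.116, 0.0], [-0.116, 0.993, 0.001], [-0.0, 0.001, -1.0]]
ft_force: [-0.7, 1.8, 1.5]
finger_gap: 0.0107
```

```bash
python3 plan.py 0.548 0.1625 0.125 96.5; python3 - <<'E'
from h import *
im=viewer.camera("wrist");cv2.imwrite("pics/w6.png",im);t=viewer.camera("top");cv2.imwrite("pics/top6.png",t);s=viewer.camera("scene");cv2.imwrite("pics/scene6.png",s)
v=np.zeros((600,800,3),np.uint8);v[:360,:480]=cv2.resize(im[90:310,110:400],(480,360),interpolation=cv2.INTER_CUBIC)
v[365:600,:350]=cv2.resize(s[140:230,235:370],(350,235),interpolation=cv2.INTER_CUBIC)
v[365:600,355:720]=cv2.resize(t[150:240,110:250],(365,235),interpolation=cv2.INTER_CUBIC)
cv2.imwrite("pics/v6.png",v)
E
```

```text
t 24.475 pos [0.5479 0.1649 0.125 ] yaw 96.67 F [-0.7   1.83  1.52] gap 0.0107
shift cm [ 0.01 -0.24 -0.  ] turn [0.001  0.0002 0.0029]
```

View pics/v6.png

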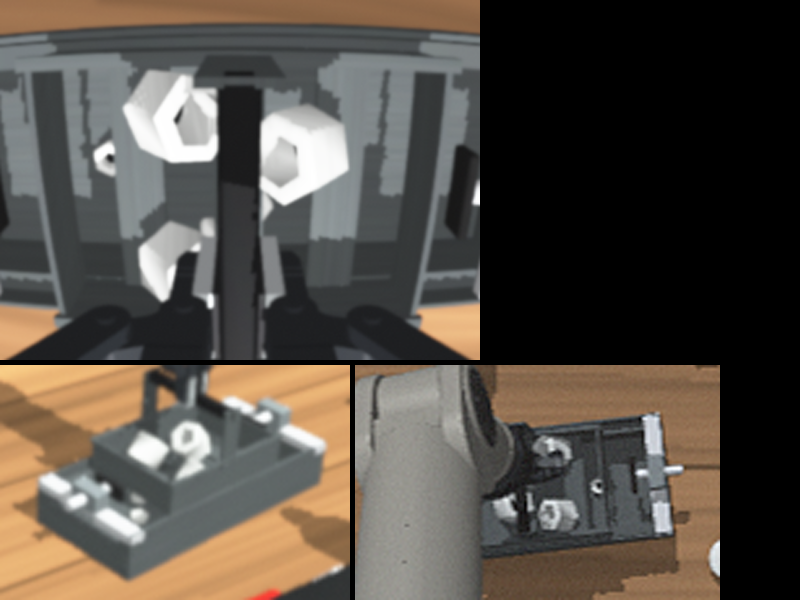

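Last picture: the three large nuts are in the basket, tipped. One small nut lies in the pan at (105,157). Two bright scraps near the bail at (208,225) and (265,205) are unclear. I shake more, then look from both ends.

>>> apply_moves(commands=[[[0,0.8,0,0,0,0,1],[0,2.2,0,0,0,0,1],[0,-1.5,0,0,0,0,1],[0,-3.45,0,0,0,0,1],[0,0.3,0,0,0,0,1],[0,2.25,0,0,0,0,1],[0,-1.5,0,0,0,0,1],[0,-3.45,0,0,0,0,1],[0,0.3,0,0,0,0,1],[0,2.25,0,0,0,0,1],[0,-1.5,0,0,0,0,1],[0,-3.45,0,0,0,0,1]]])

```text
t: 26.12
eef_pos: [0.552, 0.1284, 0.1251]
eef_rot: [[-0.994, -0.112, -0.0], [-0.112, 0.994, 0.002], [0.0, 0.002, -1.0]]
ft_force: [-2.8, 12.0, 7.7]
finger_gap: 0.0105
```

>>> apply_moves(commands=[[[0,3.8,0,0,0,0,1],[0,5.75,0,0,0,0,1],[0,2.0,0,0,0,0,1],[0,0.05,0,0,0,0,1],[0,3.8,0,0,0,0,1],[0,5.75,0,0,0,0,1],[0,2.0,0,0,0,0,1],[0,0.05,0,0,0,0,1],[0,0.3,0,0,0,0,1],[0,0.6,0,0,0,0,1],[0,0.6,0,0,0,0,1]]])

```text
t: 27.5
eef_pos: [0.5513, 0.1343, 0.125]
eef_rot: [[-0.994, -0.113, -0.0], [-0.113, 0.994, -0.0], [0.0, -0.0, -1.0]]
ft_force: [-0.2, -0.1, 1.2]
finger_gap: 0.0105
```

```bash
cat > shot.py <<'E'
import sys; from h import *
n=sys.argv[1]
K,M=wcal();np.savez(f"pics/{n}.npz",K=K,M=M)
for c in("wrist","scene","top"): cv2.imwrite(f"pics/{n}_{c}.png",viewer.camera(c))
E
python3 shot.py R; python3 plan.py 0.548 0.1625 0.125 96.5
```

```text
t 27.65 pos [0.5513 0.1343 0.125 ] yaw 96.51 F [ 0.22 -1.01  0.64] gap 0.0105
shift cm [ 0.01  2.84 -0.  ] turn [-0.0002 -0.0001  0.0002]
```

>>> apply_moves(commands=[[[0,0.4,0,0,0,0,1],[0,0.9,0,0,0,0,1],[0,1.4,0,0,0,0,1],[0,1.9,0,0,0,0,1],[0,2.4,0,0,0,0,1],[0,2.9,0,0,0,0,1],[0,3.4,0,0,0,0,1],[0,3.9,0,0,0,0,1],[0,4.3,0,0,0,0,1],[0,4.6,0,0,0,0,1],[0,4.6,0,0,0,0,1]]])

```text
t: 29.02
eef_pos: [0.546, 0.1811, 0.125]
eef_rot: [[-0.993, -0.114, 0.0], [-0.114, 0.993, 0.001], [-0.0, 0.001, -1.0]]
ft_force: [-0.6, 0.7, 0.3]
finger_gap: 0.0103
```

```bash
python3 shot.py L; python3 plan.py 0.548 0.1625 0.125 96.5
python3 - <<'E'
from h import *
v=np.zeros((600,800,3),np.uint8)
for i,n in enumerate("RL"):
    w=cv2.imread(f"pics/{n}_wrist.png");s=cv2.imread(f"pics/{n}_scene.png");t=cv2.imread(f"pics/{n}_top.png")
    v[:300,i*400:i*400+400]=cv2.resize(w[85:305,110:400],(400,300),interpolation=cv2.INTER_CUBIC)
    v[300:,i*400:i*400+200]=cv2.resize(s[140:230,240:365],(200,300),interpolation=cv2.INTER_CUBIC)
    v[300:,i*400+200:i*400+400]=cv2.resize(t[155:240,125:235],(200,300),interpolation=cv2.INTER_CUBIC)
cv2.imwrite("pics/v7.png",v)
E
```

```text
t 29.175 pos [0.546  0.1809 0.125 ] yaw 96.54 F [-0.28  0.5  -0.61] gap 0.0105
shift cm [ 0.01 -1.85 -0.  ] turn [0.0008 0.0001 0.0006]
```

```bash
python3 - <<'E'
from h import *
y=np.array([np.cos(np.radians(96.5)),np.sin(np.radians(96.5))]);x=np.array([y[1],-y[0]]);c=np.array([.548,.1625])
pc=lambda w:(((w[:2]-c)@x*1000).round(0),((w[:2]-c)@y*1000).round(0))
for n in "RL":
    d=np.load(f"pics/{n}.npz");K,M=d["K"],d["M"]
    for cam in ("wrist","top","scene"):
        im=cv2.imread(f"pics/{n}_{cam}.png");h=cv2.cvtColor(im,cv2.COLOR_BGR2HSV)
        m=((h[...,2]>135)&(h[...,1]<50)).astype(np.uint8)
        N,_,st,ce=cv2.connectedComponentsWithStats(m)
        for i in range(1,N):
            if st[i,4]<4: continue
            f=(lambda z:wpx2w(K,M,*ce[i],z)) if cam=="wrist" else (lambda z:px2w(cam,*ce[i],z))
            a,b=pc(f(.013)),pc(f(.060))
            if abs(a[0])<72 and abs(a[1])<150: print(n,cam,"px",ce[i].round(0),"area",st[i,4],"pan@13mm",a,"@60mm",b)
E
```

```text
R wrist px [385. 122.] area 179 pan@13mm (np.float64(-62.0), np.float64(93.0)) @60mm (np.float64(-66.0), np.float64(71.0))
R wrist px [199. 168.] area 5103 pan@13mm (np.float64(-16.0), np.float64(-79.0)) @60mm (np.float64(-28.0), np.float64(-70.0))
R wrist px [305. 180.] area 5284 pan@13mm (np.float64(-5.0), np.float64(18.0)) @60mm (np.float64(-19.0), np.float64(10.0))
R wrist px [353. 139.] area 29 pan@13mm (np.float64(-44.0), np.float64(61.0)) @60mm (np.float64(-51.0), np.float64(45.0))
R wrist px [386. 141.] area 5 pan@13mm (np.float64(-44.0), np.float64(96.0)) @60mm (np.float64(-51.0), np.float64(73.0))
R wrist px [350. 169.] area 473 pan@13mm (np.float64(-16.0), np.float64(61.0)) @60mm (np.float64(-28.0), np.float64(45.0))
R wrist px [385. 153.] area 70 pan@13mm (np.float64(-32.0), np.float64(96.0)) @60mm (np.float64(-41.0), np.float64(73.0))
R wrist px [406. 154.] area 206 pan@13mm (np.float64(-32.0), np.float64(120.0)) @60mm (np.float64(-41.0), np.float64(93.0))
R wrist px [151. 157.] area 5 pan@13mm (np.float64(-27.0), np.float64(-125.0)) @60mm (np.float64(-37.0), np.float64(
[... 4204 characters left out ...]
pan@13mm (np.float64(-40.0), np.float64(-146.0)) @60mm (np.float64(-46.0), np.float64(-149.0))
L top px [162. 205.] area 50 pan@13mm (np.float64(-12.0), np.float64(67.0)) @60mm (np.float64(-18.0), np.float64(56.0))
L top px [171. 203.] area 13 pan@13mm (np.float64(-10.0), np.float64(36.0)) @60mm (np.float64(-16.0), np.float64(26.0))
L top px [182. 206.] area 96 pan@13mm (np.float64(-23.0), np.float64(2.0)) @60mm (np.float64(-29.0), np.float64(-7.0))
L top px [196. 206.] area 11 pan@13mm (np.float64(-28.0), np.float64(-43.0)) @60mm (np.float64(-34.0), np.float64(-50.0))
L scene px [273. 193.] area 518 pan@13mm (np.float64(-38.0), np.float64(-90.0)) @60mm (np.float64(16.0), np.float64(-142.0))
```

View pics/v7.png

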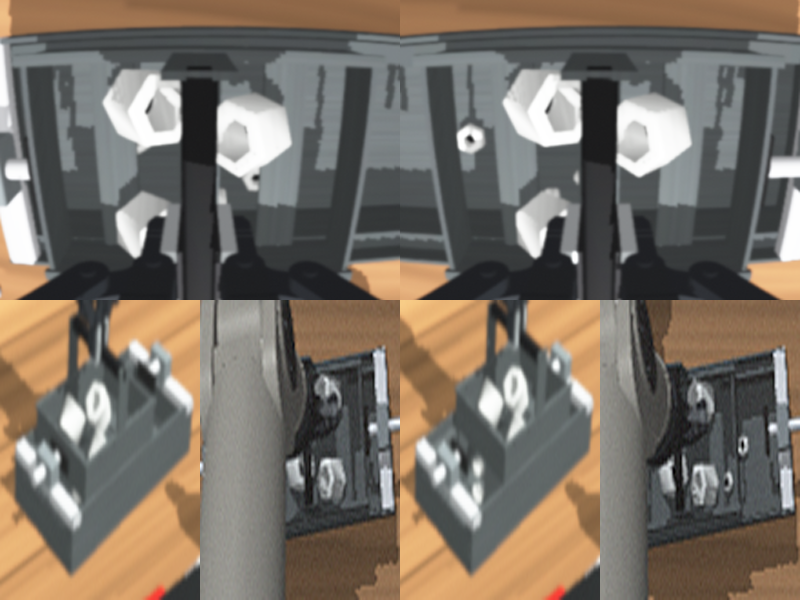

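Last picture (12 of 12). Pan nuts are visible at L-wrist (470,137) and R-wrist (253,180), and at L-top (742,445) and (728,482). The large nuts are in the basket. I check numerically that four separate blobs stay fixed to the pan, not the basket.

```bash
python3 - <<'E'
from h import *
y=np.array([np.cos(np.radians(96.5)),np.sin(np.radians(96.5))]);x=np.array([y[1],-y[0]]);c=np.array([.548,.1625])
def wp(K,M,p):
    q=M[:3,:3].T@(np.array(p)-M[:3,3]);r=np.hypot(q[0],q[1]);th=np.arctan2(r,q[2]);return K[:2,2]+K[0,0]*th*q[:2]/r
dL=np.load("pics/L.npz");K,ML=dL["K"],dL["M"];MR=np.load("pics/R.npz")["M"]
M6=ML.copy();M6[:3,3]+=np.array([.5479,.1649,.125])-np.array([.546,.1809,.125])
def pan(p):return ((p[:2]-c)@x*1000).round(0),((p[:2]-c)@y*1000).round(0)
cand={"C":px2w("top",204,196,.013),"D":px2w("top",195.5,206.2,.013),"G":px2w("top",171,203,.013),"E":wpx2w(K,ML,239,215,.013),"E2":wpx2w(K,MR,293,217,.013),"F":wpx2w(K,ML,221,228,.013)}
ims={n:cv2.imread(f) for n,f in dict(R="pics/R_wrist.png",L="pics/L_wrist.png",m="pics/w6.png").items()}
for n,p in cand.items():
    print(n,pan(p),{k:wp(K,M,p).round(0).tolist() for k,M in (("R",MR),("m",M6),("L",ML))},"scene",w2px("scene",p).round(0))
def asc(im,u,v,r=14):
    g=cv2.cvtColor(im,cv2.COLOR_BGR2GRAY)[v-r:v+r:2,u-2*r:u+2*r:1]
    print("\n".join("".join(" .:-=+*#%@"[min(9,int(q)//26)] for q in row) for row in g))
print("F in L");asc(ims["L"],221,228)
u,v=wp(K,M6,cand["F"]).astype(int);print("F in mid",u,v);asc(ims["m"],u,v)
u,v=wp(K,M6,cand["D"]).astype(int);print("D in mid",u,v);asc(ims["m"],u,v)
print("top L D, C");g=cv2.imread("pics/L_top.png");asc(g,198,201)
E
```

```text
C (np.float64(1.0), np.float64(-74.0)) {'R': [205.0, 186.0], 'm': [173.0, 186.0], 'L': [157.0, 186.0]} scene [286. 197.]
D (np.float64(-30.0), np.float64(-43.0)) {'R': [238.0, 153.0], 'm': [204.0, 153.0], 'L': [186.0, 154.0]} scene [287. 189.]
G (np.float64(-10.0), np.float64(36.0)) {'R': [324.0, 175.0], 'm': [291.0, 174.0], 'L': [273.0, 174.0]} scene [310. 183.]
E (np.float64(30.0), np.float64(4.0)) {'R': [288.0, 215.0], 'm': [256.0, 215.0], 'L': [239.0, 215.0]} scene [312. 192.]
E2 (np.float64(32.0), np.float64(9.0)) {'R': [293.0, 217.0], 'm': [261.0, 217.0], 'L': [244.0, 217.0]} scene [314. 192.]
F (np.float64(44.0), np.float64(-14.0)) {'R': [270.0, 228.0], 'm': [237.0, 228.0], 'L': [221.0, 228.0]} scene [311. 196.]
F in L
++++++++++++++==--------------------------=+##+-:.....::
+++++++++++===----------------------------=*##*-:....:::
+++++++++==--------------------------------=+*+-:.....::
++++++++=------------------------------------=--:....:::
+++++==----------:------=======----------------::....:::
+++=----------------==+********+=--------------::....:::
+++=-------------=+***
[... 2172 characters left out ...]
-----:.:----=++=
......:::..:...::-----::::::::.:::-----------:.=%@%%*=+=
..:....... .::::------:.::::::.:-==----------:..-=--=++=
. . ....::::::::------::::::::.== #%=--------:..:----=++
--::::::.:::::.-------::::::::.##=##=---------..:----:::
==::::::::::::::-------:.:-::::..::.:----------::---:+*+
+*-.:.:-==+=----==-----:::----::-::-------------:::---=+
-*+:.:*%#*#%**#**#+----::==---:.-::-------------:::---*%
:+*-.-++=-+%#++*###+---=-+%*:-:.-::--------------:::-:*%
:::::=**+==*%*=++*#*---:.-+=:-:.:-::-------------::::.*%
 .:::=***#*#*-==++=::--::-:.:-:.:-::-------------:::::=#
 .:-::=++=**======-.----:.:----:::.--------------------*
 .--:::::::.::--::::----:-------::--------------------:*
```

C, D and E sit in the pan, and the fourth (F) is ambiguous. Shake two more cycles, then take shots at several basket positions.

>>> apply_moves(commands=[[[0,-3.2,0,0,0,0,1],[0,-5.15,0,0,0,0,1],[0,-1.4,0,0,0,0,1],[0,0.55,0,0,0,0,1],[0,-3.2,0,0,0,0,1],[0,-5.15,0,0,0,0,1],[0,-1.4,0,0,0,0,1],[0,0.55,0,0,0,0,1],[0,0.2,0,0,0,0,1],[0,0,0,0,0,0,1],[0,0,0,0,0,0,1]]])

```text
t: 30.55
eef_pos: [0.5461, 0.1797, 0.125]
eef_rot: [[-0.994, -0.112, -0.0], [-0.112, 0.994, 0.0], [0.0, 0.0, -1.0]]
ft_force: [0.6, 0.0, 0.3]
finger_gap: 0.0105
```

```bash
python3 shot.py s1; python3 plan.py 0.548 0.1625 0.125 96.5
```

```text
t 30.7 pos [0.5461 0.1797 0.1249] yaw 96.48 F [ 0.39 -0.05 -0.03] gap 0.0103
shift cm [ 0.   -1.73 -0.01] turn [-0.0001 -0.0002 -0.0003]
```

>>> apply_moves(commands=[[[0,-0.4,0,0,0,0,1],[0,-0.9,0,0,0,0,1],[0,-1.3,0,0,0,0,1],[0,-1.5,0,0,0,0,1],[0,-1.5,0,0,0,0,1]]])

```text
t: 31.32
eef_pos: [0.5478, 0.1647, 0.125]
eef_rot: [[-0.994, -0.113, -0.0], [-0.113, 0.994, -0.001], [0.0, -0.001, -1.0]]
ft_force: [0.1, -0.7, 0.9]
finger_gap: 0.0104
```

```bash
python3 shot.py s2
```

>>> apply_moves(commands=[[[0,-0.4,0,0,0,0,1],[0,-0.9,0,0,0,0,1],[0,-1.3,0,0,0,0,1],[0,-1.5,0,0,0,0,1],[0,-1.5,0,0,0,0,1]]])

```text
t: 32.1
eef_pos: [0.5495, 0.1498, 0.1249]
eef_rot: [[-0.994, -0.113, -0.0], [-0.113, 0.994, -0.001], [0.0, -0.001, -1.0]]
ft_force: [-0.2, -0.8, -0.5]
finger_gap: 0.0101
```

```bash
python3 shot.py s3
```

>>> apply_moves(commands=[[[0,-0.4,0,0,0,0,1],[0,-0.9,0,0,0,0,1],[0,-1.3,0,0,0,0,1],[0,-1.5,0,0,0,0,1],[0,-1.5,0,0,0,0,1]]])

```text
t: 32.88
eef_pos: [0.5512, 0.1349, 0.125]
eef_rot: [[-0.994, -0.113, 0.0], [-0.113, 0.994, -0.001], [0.0, -0.001, -1.0]]
ft_force: [-0.1, -0.3, -1.2]
finger_gap: 0.0104
```

```bash
python3 shot.py s4; python3 plan.py 0.548 0.1625 0.125 96.5
python3 - <<'E'
from h import *
# stack plane z=.013 (pan nuts stay put) and z=.06 in the basket frame: max/median of brightness
pan=[];
for n in("s1","s2","s3","s4"):
    d=np.load(f"pics/{n}.npz");K,M=d["K"],d["M"];im=cv2.imread(f"pics/{n}_wrist.png")
    pan.append(cv2.cvtColor(ortho(im,K,M,.013,.548,.1625,.30,.116,np.radians(6.5),.001),cv2.COLOR_BGR2GRAY))
    print(n,M[:2,3])
P=np.stack(pan)
med=np.sort(P,0)[2]  # at least two of four bright
for name,I in(("2of4",np.sort(P,0)[2]),):
    for r in range(0,116,4): print("".join(" .:-=+*#%@"[min(9,int(I[r:r+4,q:q+2].mean())//26)] for q in range(0,300,2)))
E
```

```text
t 33.025 pos [0.5512 0.1352 0.125 ] yaw 96.51 F [-0.11 -0.6  -0.31] gap 0.01
shift cm [ 0.01  2.75 -0.01] turn [-0.0005 -0.      0.0002]
s1 [0.464554 0.169489]
s2 [0.46628066 0.15457439]
s3 [0.46799122 0.13965759]
s4 [0.46968348 0.12475781]
::::::::::::::::::::::::::::::::::::::::-----::------::-----::------:::::-=::-=+++++++*******##******##********+-----:::::::::::::::::::::::::::::::::
::::::::::::::::::::----::------------------==----===--=====---==---:-----=---=+++++++**********************+=---===----------------------------------
::...:::--:----------------------------++++++==++++++==+++++=------=-----------=**#**+++***===++***++++***++++=++==--------------------------------:::
::....:::::------:---------------------++++++==++++++==+++++=------=------------*####+--==-----===++++===++++===----------------------------------:::.
::.....:::-----------------------------++++++==++++++==+++++=-----=+=++==-------+**#*=--------------===-----==------------------------------------:::.
::.....:-:-----------------------------++++++==++++++==+++++=----=##+#%%#=--------------------------===-
[... 2819 characters left out ...]
+++==---------:------------=====+#####***####***#####**+++++++=-=+++==-==+++=--=--========------
--------------------==---==+++++==+++++++++++++++++++++++++=----------::-----:::------=+****+-=*****+++****++++++++=-==+++==-==+++=-----=-------------
---------------------=---===++++===+++++++++++++++++++++++++=--------::::::::::::::::--------==+++++==++++++==+++++==++++++=-=+++++=------------------
-----------===============+++++++++++++++++++++++++++++++=-------------::::::--::::::------------------=+++++=++++++++++++++=+++++++==============--==
============+++++++++++++++++++++++++++++++++++++++++++==---------------::::----::::---------------------=++++++++++++++++++++++++++++++++++++++++++++
```

```bash
python3 - <<'E'
from h import *
yw=np.radians(6.5);c,s=np.cos(yw),np.sin(yw)
for nm,(px,py) in (("F",(45,-15)),("D",(-30,-43))):
    rows=[]
    for n in("s1","s2","s3","s4"):
        d=np.load(f"pics/{n}.npz");im=cv2.imread(f"pics/{n}_wrist.png")
        cx,cy=.548+c*px/1000-s*py/1000,.1625+s*px/1000+c*py/1000
        g=cv2.cvtColor(ortho(im,d["K"],d["M"],.013,cx,cy,.036,.036,yw,.001),cv2.COLOR_BGR2GRAY)
        rows.append([ "".join(" .:-=+*#%@"[min(9,int(q)//26)] for q in r) for r in g[::2]])
    print(nm);print("\n".join(" | ".join(z) for z in zip(*rows)))
# top pictures: small patch around C, D in s1 & strip behaviour, fixed-pixel bright
for n in("s1","s2","s3","s4","L"):
    g=cv2.cvtColor(cv2.imread(f"pics/{n}_top.png"),cv2.COLOR_BGR2GRAY)
    print(n);print("\n".join("".join(" .:-=+*#%@"[min(9,int(q)//26)] for q in r) for r in g[190:214,165:215]))
E
```

```text
F
-=++++++++=-:......:-=+**########### | ::::::::::.....:==+++++++=-:......:- | +=-:......:::::::::::::::.....:==+++ | ......:-=+++++++=-:....:::::::::::::
-=++++++++++++=---=++***############ | ::::::::::.....-=++++++++++++=----=+ | ++=:......:::::::::::::::.....-=++++ | ......:-==+++++++=:....:::::::::::::
-=+++++++*%@@%#*********############ | ::::::::::.....-=+++++++*%@@%#****** | ++=-......:::::::::::::::.....-=++++ | :::::::-==+++++++=-....:::::::::::::
-=+++++++*%%%#**********############ | ::::::::::....:-=+++++++*%%%#******* | ++=-......:::::::::::::::....:-=++++ | ::::::::-=+++++++=-....:::::::::::::
==+++++++***************############ | ::::::::::....:-=++++++++*********** | ++=-:....::::::::::::::::....:-=++++ | :::::::--=+++++++=-:...:::::::::::::
=+++++++++**************############ | ::::::::::....:==++++++++*********** | ++=-:....::::::::::::::::....:-=++++ | ---------==++++++=-:...:::::::::::::
=======+++*************############# | ::::::::::....:=+*****+++*********** | ====:....::::::::::::::::....:-===== | ----------==++***+=-...:::::::::::::
-------==++*********
[... 9881 characters left out ...]
..::::.:-------:::----:..:::---------
=... +*-.:.:-==+=----==-----:::----::-::----------
.... =*+::.+%%%@%#####*=:---:.:----:.-::----------
  .. -*+:.:*%#*#%**#**#+----::==---:.-::----------
.... =*+:.-*+--*%*+*###*=----+##=:-:.:::----------
: .. :+*-.-++=-+%#++*###+---=-+%*:-:.-::----------
=.   :+=.:=++=-+##+++**#*=--: -##---.::::---------
*: . :::::=**+==*%*=++*#*---:.-+=:-:.:-::---------
*=  ..:.--==*#++#*======----=+*=::--.:-::---------
=: .. .:::=***#*#*-==++=::--::-:.:-:.:-::---------
-:.....::::--+*##+-===+=::--:::.----::-::---------
:...  .:-::=++=**======-.----:.:----:::.----------
:. .. .:-:.-+++**--====-.---::::----::::----------
:. .. .--:::::::.::--::::----:-------::-----------
```

All four small nuts are confirmed in the pan: C(1,-74), D(-30,-43), E(31,9) and F(45,-15) mm. Each stays fixed to the pan while the basket moves. Now I centre the basket, release gently and lift clear.

>>> apply_moves(commands=[[[0,0.2,0,0,0,0,1],[0,0.6,0,0,0,0,1],[0,1.1,0,0,0,0,1],[0,1.6,0,0,0,0,1],[0,2.1,0,0,0,0,1],[0,2.5,0,0,0,0,1],[0,2.75,0,0,0,0,1],[0,2.75,0,0,0,0,1],[0,2.75,0,0,0,0,1]]])

```text
t: 34.15
eef_pos: [0.548, 0.1633, 0.125]
eef_rot: [[-0.994, -0.114, -0.0], [-0.114, 0.994, 0.001], [-0.0, 0.001, -1.0]]
ft_force: [-0.5, 1.3, -1.6]
finger_gap: 0.0105
```

>>> apply_moves(commands=[[[0,0,0,0,0,0,0.75],[0,0,0,0,0,0,0.7],[0,0,0,0,0,0,0.6],[0,0,0,0,0,0,0.4],[0,0,0,0,0,0,0.0],[0,0,0,0,0,0,-0.2],[0,0,0,0,0,0,-0.2]]])

```text
t: 35.02
eef_pos: [0.5481, 0.1629, 0.125]
eef_rot: [[-0.994, -0.114, 0.0], [-0.114, 0.994, 0.0], [-0.0, 0.0, -1.0]]
ft_force: [-0.1, -0.2, 0.4]
finger_gap: 0.0512
```

>>> apply_moves(commands=[[[0,0,-0.3,0,0,0,-0.2],[0,0,-1,0,0,0,-0.2],[0,0,-2,0,0,0,-0.2],[0,0,-3.5,0,0,0,-0.2],[0,0,-5,0,0,0,-0.2],[0,0,-7,0,0,0,-0.2],[0,0,-9,0,0,0,-0.2],[0,0,-11,0,0,0,-0.2],[0,0,-13,0,0,0,-0.2],[0,0,-14,0,0,0,-0.2],[0,0,-14,0,0,0,-0.2]]])

```text
t: 36.4
eef_pos: [0.5485, 0.163, 0.266]
eef_rot: [[-0.994, -0.114, 0.002], [-0.114, 0.994, 0.001], [-0.002, 0.001, -1.0]]
ft_force: [0.2, 0.5, 0.5]
finger_gap: 0.0508
```

>>> apply_moves(commands=[[[4,0,0,0,0,0,-0.2],[8,0,0,0,0,0,-0.2],[11,-3,0,0,0,0,-0.2],[12,-8,0,0,0,0,-0.2],[12,-14,0,0,0,0,-0.2],[12,-20,0,0,0,0,-0.2],[12,-26,0,0,0,0,-0.2],[12,-30,0,0,0,0,-0.2],[12,-30,0,0,0,0,-0.2],[12,-30,0,0,0,0,-0.2]]])

```text
t: 37.65
eef_pos: [0.4626, -0.1477, 0.2642]
eef_rot: [[-0.993, -0.114, -0.002], [-0.114, 0.993, 0.001], [0.001, 0.001, -1.0]]
ft_force: [0.1, -0.2, -0.5]
finger_gap: 0.0509
```

```bash
python3 plan.py 0.548 0.1625 0.125 96.5; python3 - <<'E'
from h import *
t=viewer.camera("top");cv2.imwrite("pics/top9.png",t);a=cv2.imread("pics/top0.png")
g=cv2.cvtColor(t,cv2.COLOR_BGR2GRAY)
print("\n".join("".join(" .:-=+*#%@"[min(9,int(q)//26)] for q in r) for r in g[164:230,122:240]))
# bystanders: colour-blob centroids before/after
for nm,lo,hi in(("turq",(80,100,60),(100,255,255)),("pink",(150,60,100),(175,255,255)),("red",(176,150,60),(180,255,255))):
  for im in(a,t):
    m=cv2.inRange(cv2.cvtColor(im,cv2.COLOR_BGR2HSV),lo,hi);N,_,st,ce=cv2.connectedComponentsWithStats(m)
    print(nm,[(ce[i].round(1).tolist(),int(st[i,4])) for i in range(1,N) if st[i,4]>15])
E
```

```text
t 37.65 pos [ 0.4626 -0.1477  0.2642] yaw 96.57 F [ 0.12 -0.24 -0.54] gap 0.0509
shift cm [-12.05  29.82  13.94] turn [ 0.0011 -0.0014  0.0012]
======================-::::-::-:-:-::::--=============================================================================
=======================-::-:-:-::-:-::================================================================================
=========================:-:--:--::-:=================================================================================
==========++=+==========++=-------:--=================================================================================
============================---------:===============================================================--+*=============
===========================-::::--::::========================================================-=---+#*++=-============
===========================-::::::-:::-=============================================------::::::. *@%%%%*-============
===========================-::::---:-:-=============-======================-------::::............=#%#%%+-============
====
[... 6369 characters left out ...]
::::::::::::::::::::::::::::::::::::::::::::::-=====
========----:.......::::::-:::::::--:::::::::::::::::::-::::::::-:::-::::-::::::-:-:::::::::-::::::-:::-::::::::-=====
=============--:::-:-:--::-:::::::-:::::::::::::::::-:::::--::::::::::::::::::::::::::-:::::::::--:-:::::-::::::-=====
-=======-=====-:::::::::::::::::::::::-:::::::::::::::::::::-::::::::::::::::::-:::::::-:-::::::--:::::-::::::::-=====
==============-::::::::::-:-::-::::::::::::::::::::::::::::-:::::--:::::::::::::-::::::::::::::-:::::--:--:-=::-======
turq [([270.9, 193.3], 80), ([328.5, 256.8], 95)]
turq [([271.0, 193.3], 84), ([328.5, 256.8], 95)]
pink [([361.4, 255.9], 108)]
pink [([361.5, 255.9], 110)]
red []
red []
```

```bash
python3 -c "
from h import *
print(ticket.close_job())"
```

```text
the job is handed in; nothing more can be done
None
```

The job is handed in at about 38 s. The basket was carried level by its bail, set on the rails, shaken against both bumpers and left near the middle of the rails. `close_job` gives no verdict, so success rests on the checks below.

- **Grip:** The first closing missed. The fingertips sat about 25 mm higher than the stated tool geometry suggested, so they shut just above the bail without disturbing anything. I went lower and gripped it on the second try.
- **Shaking:** I felt for the bumpers slowly and met them at about +21 mm (left) and −30 mm (right). I then shook left first, with about ten knocks on each side. The forces I read at the stroke ends were 10–12 N, except the first right knock, which was lighter at about 5 N. I did not read the forces at the stroke ends inside the longer shaking calls, only their end-state readings (up to 12 N).
- **Small nuts:** By comparing pictures taken at several basket positions, I located all four in the pan, each staying put while the basket moved. One of them was partly hidden in most pictures, so it is the least certain.
- **Large nuts:** All three are still in the basket, though tipped on their sides.
- **Final state:** The basket is within about 1 mm of the pan's middle by the arm's reading at release. The arm is well clear. The turquoise and pink look-alikes have not moved. My colour check did not pick up the red one, and I did not check the wrench, screwdriver, hammer or radiator cap; the arm never went near them.

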